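# Seat the sieve cartridge on the laboratory mill

## Task

Slide the sieve cartridge (wound-wire ring under a knurled collar) straight up off its storage spindle and fit it, collar up, over the drive shaft of the mill. Turn it by its collar until a hidden keyway drops over the shaft's cross pin, push it down fully home against the sprung seat, and finish while still gripping it and holding it there, so that I can fit the cover. Leave the other spool, the beaker and the jar where they are.

Things in the scene. Friction and masses are not known exactly. Their poses are not given: they have to be found in the camera images.
- cartridge_mid (a point): Loose sieve cartridge, about 0.22 kg, round, 44 mm tall, open through its middle; this point is on its axis half-way up (22 mm above its underside), z up. Lower half: wound-wire ring, 51 mm outside, 45 mm bore, which passes freely over the cross pin. Upper half: the knurled collar. It starts standing on its spindle's base, at any yaw.
- collar (a point): Mid-height of the cartridge's steel knurled collar, on its axis, 11 mm above the cartridge's centre: 56 mm outside, 22 mm tall, gripped across it from above. Bore 30 mm; four keyways 9 mm wide, every 90 degrees, in its underside, hidden by the top rim. Where they lie is not marked: resting on the pin, at most a quarter turn either way brings one over it (fit: 5 degrees each side).
- spindle: Fixed storage spindle that carries the cartridge; origin at the centre of its underside on the bench. Round base 84 mm wide and 10 mm thick, upright post 24 mm in diameter with a tapered tip 70 mm above the bench. The cartridge's underside must be lifted above the tip.
- shaft_top (a point): Tip of the mill's fixed upright drive shaft, on its axis, 167 mm above the bench; z up. The mill is a grey box 230 x 210 mm, 100 mm high, the shaft in the middle of its top. Shaft 28 mm in diameter, its top 8 mm tapered to 16 mm; it does not turn. With the cartridge resting on the cross pin, its centre is 24 mm below this point; fully home, 35 mm below (11 mm drop).
- cross_pin (a point): Centre of the cross pin through the shaft, 26 mm below the shaft's tip: 5 mm thick, 41 mm long, level, along this point's x; it sticks out 6 mm on both sides of the shaft.
- seat (a joint): Sprung seat ring (58 mm outside) round the foot of the shaft, under the cartridge: metres pressed down, 0 free, 0.008 at its stop. The cartridge meets it 3 mm below its rest on the pin; it pushes up with about 4 N at first and 10 N at its stop, so it lifts the cartridge again when not held down.
- spool_mid (a point): Bystander, loose: white-flanged spool, 52 mm wide, 32 mm tall, smooth, on a second spindle of the same kind; point at its centre. The two spindles may change places.
- beaker: Bystander, loose: open glass beaker, 66 mm wide at the rim, 85 mm tall; origin at the centre of its underside.
- jar: Bystander, loose: lidded sample jar, 60 mm wide, 90 mm tall; origin at the centre of its underside.
There are look-alikes about, which are no part of the job. Leave any blue look-alike of the spindle alone.

How it is judged (in metres and radians):
On the way:
1. the cartridge has been slid up clear of its spindle's tip (z of cartridge_mid in the frame of spindle above 0.092 m), for 0.05 s.
At the end, for the whole second after the job is handed in: The cartridge is upright (5 degrees), centred on the mill's shaft (4 mm), keyed over the cross pin and pushed down to within 2 mm of its stop, the sprung seat pressed at least 6 of its 8 mm, and the fingers still hold it there through the last second (horizontal distance between cartridge_mid and shaft_top below 0.004 m and z of cartridge_mid in the frame of shaft_top below -0.0325 m and angle between cartridge_mid's own z axis and vertical below 0.09 rad and value of joint seat above 0.006 m and contact force between the fingers and cartridge above 1 N); the arm keeps its last pose, push and grip.
It fails at once if the spool is disturbed (moved over 25 mm) (distance of spool_mid from where it was at the start of the episode above 0.025 m).
It fails at once if the beaker is moved over 25 mm (distance of beaker from where it was at the start of the episode above 0.025 m).
It fails at once if the jar is moved over 25 mm (distance of jar from where it was at the start of the episode above 0.025 m).
It also fails if it takes over 54 s, if anything falls off the work surface, if the arm or the gripper's body presses on something with over 40 N, if the wrist force passes 120 N, or if a joint passes its speed limit or range.

## Robot

A 6-joint arm with a two-finger parallel gripper is mounted at the origin on the work surface. World frame = base frame: x ahead of the robot, y to its left, z up, the work surface at z = 0. Lengths are in mm, angles in rad, forces in N, time in s.
With the tool pointing down it reaches from about 275 to 1000 mm from the base axis. Payload 8.4 kg.
Tool frame: the origin (TCP) lies midway between the tips of the shut fingers; the grasp point (between the pads) lies 19 mm behind it; z points along the fingers, y is the line along which they close (so a half turn about z gives the same grasp; the last joint's range is limited). The gripper opens to 85 mm and grips with 20 to 120 N. Pads are 22 mm wide; open, the fingers measure 114 mm over their backs; the gripper's body (76 mm by 85 mm) begins 54 mm behind the grasp point. The pads swing forward as they close: fully open they stand 13 mm farther back than shut.
Start: joints at [1.181, 0.353, 1.633, -0, 1.155, -0.002], TCP at [236.344, 578.593, 231.281] pointing down, gripper open.
Joint ranges: [-2.63, 2.63], [-0.92, 2.1], [0.06, 2.66], [-1.3, 4.44], [0, 2.69], [-3.02, 3.02]. Speed limits (rad/s): [2.22, 2.22, 2.79, 3.14, 3.14, 3.14].

## Interface

Orientations are given as [roll, pitch, yaw] about the fixed x, y, z axes, in that order (R = Rz(yaw) Ry(pitch) Rx(roll)).
In Python, from rig import r gives the robot as it stands.
- The arm moves only by the shell command python3 -m inch 'ROWS' [OPENING] [FORCE]. ROWS is JSON, a list that holds one entry, the list of rows, each a list of 6 numbers: the shift along the tool's x, y, z scaled (see below), then the turn, a rotation vector about the tool's x, y, z scaled (see below). In form: [[[tx, ty, tz, wx, wy, wz], ...]]. A call has 1 to 8 rows; each row is the pose to reach, as a shift and turn from the pose commanded when the call began, along the tool's axes at that moment, turning the shorter way round; what a row does not reach only later rows make up. The controller multiplies each number of a shift by 20 cm and each number of a turn by pi rad. A row lasts 1/12 s, in which the tool goes at most 41.7 mm and 7.16 degrees, less where a joint would pass 70% of its speed; a pose out of reach is approached as far as the arm can. A call with a number of a shift or a turn outside -1 to 1 is refused whole. A call with a gripper value outside its range is refused whole. OPENING is the gripper's target within -1 to 1 (fully open at 1, half-way at 0, shut at -1), set as the call begins (- or left out, the last holds). The fingers move at their own pace and stop on an object; FORCE is the grip in N (left out, the last holds). Time passes only in rows, so rows that repeat a pose let the fingers close. It gives the time, the measured TCP pose, the force, the opening and the grip force at its end, in the units of the state.
- r.sense(): the state, without advancing time (a new reading comes with each control period).
- r.grab_frame(name): name is "side" or "top"; returns the picture (400x640x3 uint8, red, green, blue); there is no depth.
- r.camera_info(name): a dict with "K" (3x3 intrinsics, pixels), "rvec" (rotation vector, rad) and "tvec" (3), from world to camera coordinates, as OpenCV has them. Camera axes: x right, y down, z forward; pixel columns grow to the right and rows downward; lengths in mm; the calibration is good to about 2 mm. A picture is of the moment at which its call begins. camera_info takes no time and is no camera call.
- r.sign_off(): hands the job in; it is judged then, once.
The state is a dict: "clock": time; "qpos": joint angles; "qvel": joint speeds; "joint_efforts": joint torques, N m; "eef_pos": TCP position; "tcp_rot": TCP orientation; "contact_force": force on the tool from outside, world axes, zero at the start; "wrist_torque": the same for the moment, N m; "opening": opening from 0.0 (shut) to 1.0 (fully open); "grasp_force": force on a finger pad.
Only numpy, scipy, OpenCV 4.12 (cv2) and the standard library are available. Lean on these libraries where they do the work, as an engineer would, in place of code of your own. Each camera call takes 0.05 s, during which the arm holds its last target. There are 200 camera calls.

## Working session

There is one attempt and no reset: what is moved stays moved. The work goes in short steps, Python scripts to look and compute and a shell command to move; the robot and the scene stay as the last step left them, time stands still between calls to the robot, and variables do not carry over. Pictures are saved under pics/ and viewed, at most 10 in all, crops included, and the job is handed in when it is done.

```bash
ls; mkdir -p pics
python3 - <<'E'
from rig import r
import cv2
for n in("side","top"):
    cv2.imwrite(f"pics/{n}0.png",r.grab_frame(n)[:,:,::-1]); c=r.camera_info(n); print(n,c)
s=r.sense();print(s["clock"],s["eef_pos"],s["tcp_rot"],s["contact_force"],s["opening"])
E
```

```text
pics
side {'K': array([[444.63702872,   0.        , 314.9327428 ],
       [  0.        , 444.63702872, 198.10768184],
       [  0.        ,   0.        ,   1.        ]]), 'rvec': array([ 2.30243929, -0.34624359,  0.16166821]), 'tvec': array([-518.53752789,  236.67410246,  858.77338328])}
top {'K': array([[373.20434391,   0.        , 315.79744836],
       [  0.        , 373.20434391, 198.48960709],
       [  0.        ,   0.        ,   1.        ]]), 'rvec': array([ 2.14206433, -2.1119924 ,  0.22674544]), 'tvec': array([ 56.3928647 , 600.88810589, 812.94241356])}
0.1 [236.18126176 578.21042649 230.66608905] [-3.14040338e+00 -9.10381456e-06  2.75377424e+00] [-0.26027447  0.09720068 -0.06938537] 0.9977793662206991
```

View pics/side0.png

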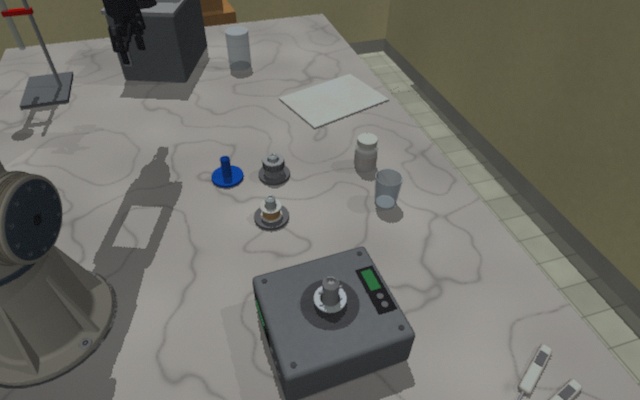

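View pics/top0.png

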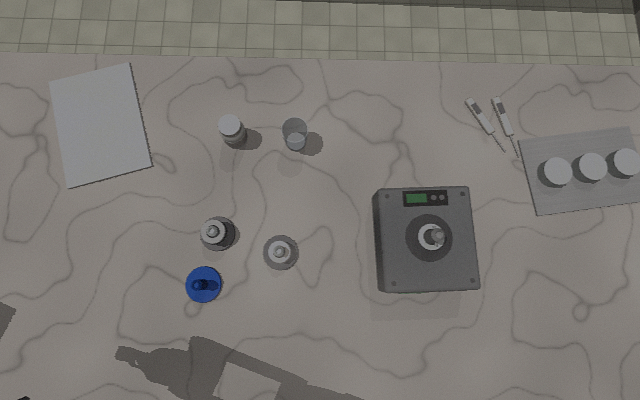

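Candidates, by side pixel: (273,168) a grey stepped ring, (270,212) a white and brown spool, (227,172) an empty blue look-alike spindle. In the top view they are at (215,233), (280,252) and (204,285). The jar is at (366,153), the beaker at (387,188) and the mill shaft at (330,285). I'll check one close crop.

Run:
```python
import cv2,numpy as np
a=cv2.imread("pics/side0.png");b=cv2.imread("pics/top0.png")
f=lambda i,x,y,w,h:cv2.resize(i[y:y+h,x:x+w],(400,300),interpolation=cv2.INTER_CUBIC)
cv2.imwrite("pics/c1.png",np.vstack([np.hstack([f(a,210,142,120,90),f(b,170,205,160,120)]),np.hstack([f(a,270,250,120,90),f(b,370,180,120,90)])]))
```

```text
(no output)
```

View pics/c1.png

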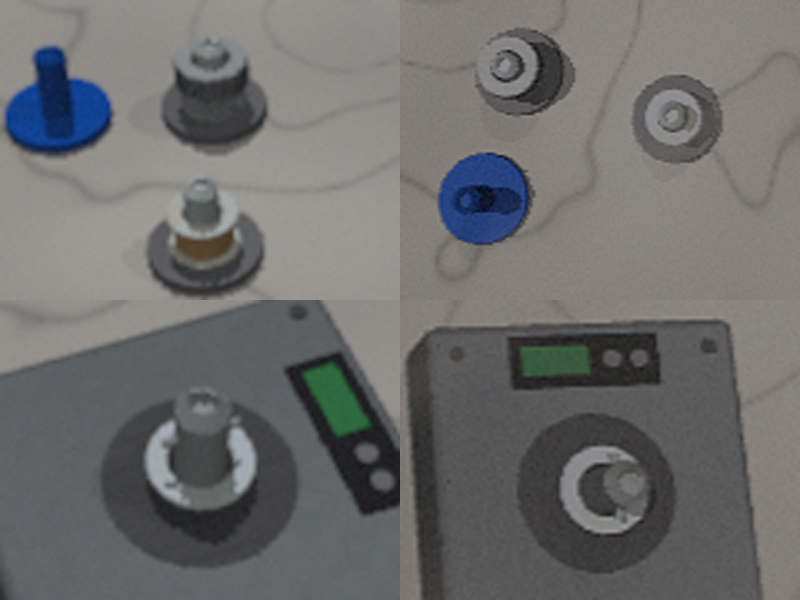

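The crop confirms it: the grey knurled collar on the spindle at side (273,160) and top (213,232) is the cartridge. The white-flanged one is the spool. The mill shaft tip is at side (330,279) and top (439,234).

```bash
cat > h.py <<'E'
import cv2,numpy as np
from rig import r
def ray(n,p):
    c=r.camera_info(n);R=cv2.Rodrigues(c["rvec"])[0]
    d=R.T@np.linalg.inv(c["K"])@[*p,1];return -R.T@c["tvec"],d/np.linalg.norm(d)
def plane(n,p,z):
    o,d=ray(n,p);return (o+d*(z-o[2])/d[2]).round(1)
def tri(a,b):
    o1,d1=ray("side",a);o2,d2=ray("top",b)
    t=np.linalg.lstsq(np.c_[d1,-d2],o2-o1,rcond=None)[0];p,q=o1+d1*t[0],o2+d2*t[1]
    return ((p+q)/2).round(1),np.linalg.norm(p-q).round(1)
def proj(n,P):
    c=r.camera_info(n);return cv2.projectPoints(np.float64(P).reshape(-1,1,3),c["rvec"],c["tvec"],c["K"],None)[0][:,0]
E
python3 - <<'E'
from h import *
print("spindle tip",tri((272.7,155.5),(212.8,231.4)),plane("side",(272.7,155.5),70),plane("top",(212.8,231.4),70))
print("shaft tip",tri((330.3,279.5),(439,234.6)),plane("side",(330.3,279.5),167),plane("top",(439,234.6),167))
b=cv2.imread("pics/top0.png");a=cv2.imread("pics/side0.png")
def blobs(img,x,y,w,h,lo,hi,n,z,inv=False):
    g=cv2.cvtColor(img,6)[y:y+h,x:x+w];m=cv2.inRange(g,lo,hi)
    for c in cv2.findContours(m,0,1)[0]:
        if cv2.contourArea(c)>40:
            c=cv2.convexHull(c);(cx,cy),ax,_=cv2.fitEllipse(c);p=(cx+x,cy+y)
            print(n,lo,hi,np.round(p,1),np.round(ax,1),plane(n,p,z))
blobs(b,195,212,45,45,0,110,"top",10)
blobs(b,195,212,40,40,150,255,"top",54)
blobs(a,255,147,37,40,130,255,"side",54)
blobs(b,258,230,45,45,0,140,"top",10)
print("spool",plane("top",(280,252),42),"beaker",plane("top",(295,142),0),plane("side",(386,207),0),"jar",plane("top",(231,123),90),plane("side",(366,170),0),"blue",plane("top",(204,285),10))
print("expected px widths top 56mm collar:",np.ptp(proj("top",[[0,0,0]]),0))
E
```

```text
spindle tip (array([520.4, 296.7,  66.4]), np.float64(3.1)) [521.1 292.   70. ] [518.5 295.9  70. ]
shaft tip (array([ 509.9, -182.6,  165.9]), np.float64(2.6)) [ 511.  -183.5  167. ] [ 508.5 -182.   167. ]
top 0 110 [212.3 231. ] [12.5 13.8] [525.6 312.7  10. ]
top 0 110 [218.7 233.6] [34.7 39.5] [519.6 297.   10. ]Traceback (most recent call last):
  File "<stdin>", line 13, in <module>
  File "<stdin>", line 9, in blobs
cv2.error: OpenCV(4.12.0) /io/opencv/modules/imgproc/src/shapedescr.cpp:361: error: (-201:Incorrect size of input array) There should be at least 5 points to fit the ellipse in function 'fitEllipseNoDirect'
```

Run:
```python
from h import *
C=np.array([519.5,296.3])
for k,p in dict(spool=plane("top",(280,250),42),beaker=plane("side",(386,207),0),jar=plane("top",(231,123),90),blue=plane("top",(204,285),10)).items():
    d=p[:2]-C;print(k,p,"dist",np.hypot(*d).round(),"dir deg",np.degrees(np.arctan2(d[1],d[0])).round())
print(proj("top",[[*C,54],[*C,10],[*C,70]]).round(1),proj("side",[[*C,54],[*C,10],[*C,70]]).round(1))
s=r.sense();p=s["eef_pos"]
from scipy.spatial.transform import Rotation as Ro
R=Ro.from_euler("xyz",s["tcp_rot"]).as_matrix()
print("shift tool mm to hover z=120",(R.T@(np.array([*C,120])-p)).round(1),R.round(3))
print(s["qpos"])
```

```text
spool [480.6 145.8  42. ] dist 155.0 dir deg -104.0
beaker [757.8  99.6   0. ] dist 309.0 dir deg -40.0
jar [769.8 265.1  90. ] dist 252.0 dir deg -7.0
blue [398.6 323.7  10. ] dist 124.0 dir deg 167.0
[[214.4 231.7]
 [218.9 233.6]
 [212.7 230.9]] [[272.  159.6]
 [273.  172.7]
 [271.7 154.6]]
shift tool mm to hover z=120 [-368.9 -153.7  110.8] [[-0.926  0.378 -0.   ]
 [ 0.378  0.926 -0.001]
 [ 0.    -0.001 -1.   ]]
[ 1.18060510e+00  3.53544392e-01  1.63404156e+00  6.86637278e-06
  1.15519600e+00 -2.37558897e-03]
```

```bash
python3 -m inch '[[[-0.95,-0.4,0.1,0,0,0],[-0.95,-0.4,0.1,0,0,0],[-0.95,-0.4,0.1,0,0,0],[-0.95,-0.4,0.1,0,0,0],[-0.95,-0.4,0.1,0,0,0],[-0.95,-0.4,0.1,0,0,0],[-0.95,-0.4,0.1,0,0,0]]]' 1 40
python3 -m inch '[[[-0.895,-0.37,0.4,0,0,0],[-0.895,-0.37,0.4,0,0,0],[-0.895,-0.37,0.4,0,0,0],[-0.895,-0.37,0.4,0,0,0],[-0.895,-0.37,0.4,0,0,0],[-0.895,-0.37,0.4,0,0,0],[-0.895,-0.37,0.4,0,0,0]]]'
python3 - <<'E'
from h import *
a=r.grab_frame("side")[:,:,::-1];b=r.grab_frame("top")[:,:,::-1]
f=lambda i,x,y,w,h:cv2.resize(i[y:y+h,x:x+w],(400,400),interpolation=cv2.INTER_CUBIC)
cv2.imwrite("pics/c2.png",np.hstack([f(a,215,90,100,100),f(b,165,180,100,100)]))
print(r.sense()["eef_pos"],r.sense()["tcp_rot"])
E
```

```text
clock: 0.68
eef_pos: [383.2, 430.9, 210.8]
tcp_rot: [-3.141, -0.0, 2.75]
contact_force: [-1.5, 1.6, -0.3]
opening: 0.999
grasp_force: 0.0
clock: 1.27
eef_pos: [519.8, 295.8, 130.0]
tcp_rot: [-3.14, -0.001, 2.752]
contact_force: [-0.1, -0.4, -0.5]
opening: 1.002
grasp_force: 0.0
[519.08407689 297.65747083 131.34250544] [ 3.14142715e+00 -5.79045084e-04  2.75422593e+00]
```

View pics/c2.png

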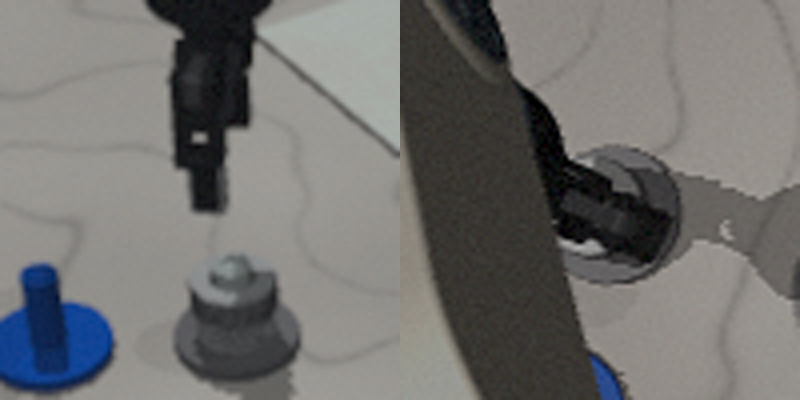

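The side view shows the fingers over the post, with the tip at crop (232,265) and the finger tips at about (208,200). I'll descend and grip.

```bash
python3 -m inch '[[[0,0.003,0.15,0,0,0],[0,0.003,0.25,0,0,0],[0,0.003,0.35,0,0,0],[0,0.003,0.45,0,0,0],[0,0.003,0.55,0,0,0],[0,0.003,0.55,0,0,0]]]'
python3 -m inch '[[[0,0,0,0,0,0],[0,0,0,0,0,0],[0,0,0,0,0,0],[0,0,0,0,0,0],[0,0,0,0,0,0],[0,0,0,0,0,0],[0,0,0,0,0,0],[0,0,0,0,0,0]]]' -1 60
```

```text
clock: 1.87
eef_pos: [517.0, 297.9, 18.7]
tcp_rot: [-3.138, -0.003, 2.756]
contact_force: [-1.1, -0.7, -0.7]
opening: 1.001
grasp_force: 0.0
clock: 2.53
eef_pos: [520.8, 298.5, 23.5]
tcp_rot: [3.139, 0.001, 2.754]
contact_force: [-2.6, 3.0, 7.0]
opening: 0.642
grasp_force: 63.0
```

```bash
python3 -m inch '[[[0,0,-0.05,0,0,0],[0,0,-0.12,0,0,0],[0,0,-0.2,0,0,0],[0,0,-0.3,0,0,0],[0,0,-0.45,0,0,0],[0,0,-0.65,0,0,0],[0,0,-0.85,0,0,0],[0,0,-0.95,0,0,0]]]'
python3 - <<'E'
from h import *
from scipy.spatial.transform import Rotation as Ro
s=r.sense();R=Ro.from_euler("xyz",s["tcp_rot"]).as_matrix()
print(s["eef_pos"],s["opening"],s["contact_force"],s["qpos"])
print((R.T@(np.array([509.7,-182.6,s["eef_pos"][2]])-s["eef_pos"])/200).round(3))
E
```

```text
clock: 3.2
eef_pos: [521.4, 297.8, 217.7]
tcp_rot: [3.137, 0.004, 2.754]
contact_force: [2.2, 0.9, -2.5]
opening: 0.638
grasp_force: 65.7
[521.39338484 297.76591826 217.65214677] 0.6378703033423178 [ 2.17832936  0.9475579  -2.49269307] [ 5.16565848e-01  3.24950441e-01  1.70623390e+00 -3.30287237e-04
  1.10395081e+00 -6.66336013e-01]
[-0.854 -2.246 -0.007]
```

```bash
for i in 1 2 3; do python3 -m inch '[[[-0.06,-0.15,0,0,0,0],[-0.12,-0.32,0,0,0,0],[-0.18,-0.48,0,0,0,0],[-0.24,-0.64,0,0,0,0],[-0.285,-0.75,0,0,0,0],[-0.285,-0.75,0,0,0,0]]]'; done
python3 - <<'E'
from h import *
a=r.grab_frame("side")[:,:,::-1];b=r.grab_frame("top")[:,:,::-1]
f=lambda i,x,y,w,h:cv2.resize(i[y:y+h,x:x+w],(400,400),interpolation=cv2.INTER_CUBIC)
cv2.imwrite("pics/c3.png",np.hstack([f(a,280,200,100,100),f(b,390,185,100,100)]))
print(r.sense()["eef_pos"],r.sense()["tcp_rot"])
E
```

```text
clock: 3.7
eef_pos: [515.3, 132.7, 212.5]
tcp_rot: [-3.14, 0.001, 2.751]
contact_force: [0.3, 0.7, -2.7]
opening: 0.639
grasp_force: 65.7
clock: 4.2
eef_pos: [511.9, -27.3, 212.5]
tcp_rot: [-3.141, 0.002, 2.751]
contact_force: [-0.7, -0.3, -2.1]
opening: 0.644
grasp_force: 65.7
clock: 4.7
eef_pos: [508.4, -187.7, 212.5]
tcp_rot: [-3.14, 0.002, 2.751]
contact_force: [-0.2, 0.4, -2.9]
opening: 0.644
grasp_force: 65.7
[ 508.05543507 -184.51175359  212.02315012] [3.14130570e+00 5.30588476e-04 2.75192025e+00]
```

View pics/c3.png

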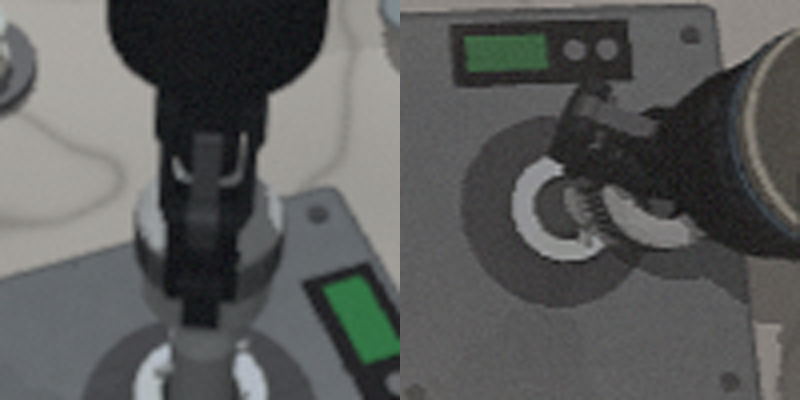

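Run:
```python
from h import *
print("shaft@(509.7,-182.6)",proj("side",[[509.7,-182.6,z] for z in(130,150,167)]).round(1).tolist())
print("cart@tcp",proj("side",[[508.2,-185,z] for z in(190,222,235,244)]).round(1).tolist(),"dx10,dy10",(proj("side",[[518.2,-185,222],[508.2,-175,222]])-proj("side",[[508.2,-185,222]])).round(1).tolist())
print("top: collar top centre",proj("top",[[508.2,-185,244]]).round(1),"dx10,dy10",(proj("top",[[518.2,-185,244],[508.2,-175,244]])-proj("top",[[508.2,-185,244]])).round(1).tolist())
g=cv2.cvtColor(r.grab_frame("side"),7)
for y in(252,255,258,262,264,290,295): print(y,g[y,308:358].tolist())
h=cv2.cvtColor(r.grab_frame("top"),7)
m=cv2.inRange(h[225:255,425:475],135,255);
for c in cv2.findContours(m,0,1)[0]:
    if len(c)>10: print((c[:,0]+[425,225]).tolist())
```

```text
shaft@(509.7,-182.6) [[328.7, 292.4], [329.1, 285.4], [329.4, 279.3]]
cart@tcp [[329.4, 272.0], [330.1, 259.3], [330.3, 253.9], [330.5, 250.1]] dx10,dy10 [[6.1, -1.5], [-2.0, -4.8]]
top: collar top centre [[455.3 230.6]] dx10,dy10 [[-0.3, -5.5], [-5.5, -0.1]]
252 [160, 160, 159, 160, 121, 114, 140, 144, 151, 154, 155, 111, 33, 34, 32, 32, 34, 46, 57, 64, 63, 63, 61, 63, 59, 51, 38, 31, 30, 31, 32, 34, 29, 47, 84, 97, 97, 94, 121, 147, 153, 122, 96, 106, 106, 104, 106, 104, 97, 81]
255 [161, 161, 160, 160, 121, 85, 127, 145, 152, 156, 154, 156, 111, 26, 25, 21, 25, 32, 45, 49, 47, 50, 47, 48, 50, 41, 33, 26, 27, 31, 31, 42, 74, 91, 94, 95, 96, 95, 95, 95, 128, 111, 89, 104, 104, 105, 105, 105, 102, 90]
258 [160, 161, 159, 161, 121, 55, 52, 110, 138, 151, 157, 154, 108, 22, 19, 24, 26, 24, 36, 40, 42, 41, 39, 38, 35, 27, 20, 24, 25, 19, 62, 88, 95, 95, 94, 96, 94, 97, 96, 88, 66, 50, 88, 103, 104, 104, 105, 105, 105, 106]
262 [97, 99, 102, 104, 90, 59, 44, 43, 42, 59, 72, 81, 62, 22, 25, 19, 19, 24, 22, 27, 25, 25, 26, 27, 29, 25, 24, 30, 24, 25, 32, 77, 97, 94, 94, 90, 76, 62, 50, 39,
[... 548 characters left out ...]
6, 65, 62, 73, 74, 77, 77, 78, 78, 79, 80, 79, 77, 77, 74, 71, 71, 66, 64, 121, 169, 184, 184, 184, 185, 167, 117, 72, 72, 74, 72, 73, 75, 73, 72, 74, 69, 90]
[[425, 243], [425, 244], [425, 245], [425, 246], [425, 247], [426, 248], [427, 248], [428, 248], [429, 249], [430, 249], [431, 249], [432, 249], [433, 249], [434, 249], [435, 249], [436, 248], [437, 248], [438, 247], [439, 246], [438, 245], [438, 246], [437, 247], [436, 247], [435, 246], [434, 246], [433, 245], [432, 245], [431, 245], [430, 245], [429, 245], [428, 245], [427, 244], [426, 244]]
[[425, 225], [425, 226], [425, 227], [425, 228], [425, 229], [425, 230], [426, 229], [427, 228], [428, 228], [428, 227], [427, 226], [426, 225]]
```

```bash
python3 -m inch '[[[-0.004,0.012,0,0,0,0],[-0.004,0.012,0.08,0,0,0],[-0.004,0.012,0.16,0,0,0],[-0.004,0.012,0.24,0,0,0],[-0.004,0.012,0.26,0,0,0],[-0.004,0.012,0.26,0,0,0]]]'
python3 -m inch '[[[0,0,0.01,0,0,0],[0,0,0.02,0,0,0],[0,0,0.03,0,0,0],[0,0,0.04,0,0,0],[0,0,0.05,0,0,0],[0,0,0.05,0,0,0]]]'
```

```text
clock: 5.4
eef_pos: [509.1, -181.0, 158.3]
tcp_rot: [-3.142, -0.003, 2.755]
contact_force: [-1.1, 0.7, -1.6]
opening: 0.64
grasp_force: 65.6
clock: 5.9
eef_pos: [509.5, -182.3, 149.1]
tcp_rot: [-3.142, -0.0, 2.754]
contact_force: [0.2, 0.4, -2.1]
opening: 0.64
grasp_force: 65.7
```

```bash
python3 -m inch '[[[0,0,0.01,0,0,0],[0,0,0.02,0,0,0],[0,0,0.03,0,0,0],[0,0,0.04,0,0,0],[0,0,0.05,0,0,0],[0,0,0.055,0,0,0],[0,0,0.055,0,0,0]]]'
python3 -m inch '[[[0,0,0.005,0,0,0],[0,0,0.01,0,0,0],[0,0,0.015,0,0,0],[0,0,0.02,0,0,0],[0,0,0.02,0,0,0]]]'
```

```text
clock: 6.48
eef_pos: [509.6, -182.2, 138.0]
tcp_rot: [-3.142, -0.0, 2.754]
contact_force: [-0.3, 0.4, -2.8]
opening: 0.639
grasp_force: 65.7
clock: 6.9
eef_pos: [509.6, -182.2, 134.1]
tcp_rot: [-3.142, -0.0, 2.754]
contact_force: [-0.8, -0.3, -1.0]
opening: 0.641
grasp_force: 65.7
```

```bash
for i in 1 2; do python3 -m inch '[[[0,0,0.005,0,0,0],[0,0,0.01,0,0,0],[0,0,0.01,0,0,0]]]'; done
```

```text
clock: 7.15
eef_pos: [509.6, -182.2, 132.1]
tcp_rot: [-3.142, -0.0, 2.754]
contact_force: [0.3, -0.5, -2.6]
opening: 0.642
grasp_force: 65.7
clock: 7.4
eef_pos: [509.8, -182.3, 130.4]
tcp_rot: [3.142, 0.0, 2.754]
contact_force: [-0.8, 0.4, 2.8]
opening: 0.641
grasp_force: 66.1
```

```bash
python3 -m inch '[[[0,0,0.004,0,0,0],[0,0,0.004,0,0,0],[0,0,0.004,0,0,0]]]'; for i in 1 2 3; do python3 -m inch '[[[0,0,0,0,0,0.033],[0,0,0,0,0,0.033],[0,0,0,0,0,0.033]]]' | egrep "pos|rot|cont"; done
```

```text
clock: 7.65
eef_pos: [509.8, -182.3, 129.6]
tcp_rot: [3.142, 0.0, 2.754]
contact_force: [-2.0, 1.2, 2.3]
opening: 0.644
grasp_force: 66.1
eef_pos: [510.0, -182.3, 129.7]
tcp_rot: [3.141, 0.001, 2.652]
contact_force: [0.4, 0.9, 2.8]
eef_pos: [509.5, -181.7, 129.6]
tcp_rot: [3.141, -0.001, 2.551]
contact_force: [-2.0, 4.9, 6.0]
eef_pos: [508.8, -181.0, 129.4]
tcp_rot: [-3.141, -0.003, 2.447]
contact_force: [-4.0, 7.5, 6.7]
```

The vertical force rose by about 4.5 N and then stayed flat, which matches the sprung seat. Lateral forces grow as I turn, so it may already be keyed. I'll turn back and probe downward.

```bash
python3 -c "from rig import r;s=r.sense();print(s['wrist_torque'],s['joint_efforts'][5])"; python3 -m inch '[[[0,0,0,0,0,-0.033],[0,0,0,0,0,-0.066],[0,0,0,0,0,-0.099],[0,0,0,0,0,-0.099]]]'; python3 -c "from rig import r;s=r.sense();print(s['wrist_torque'],s['joint_efforts'][5])";  python3 -m inch '[[[0,0,0.005,0,0,0],[0,0,0.01,0,0,0],[0,0,0.01,0,0,0],[0,0,0.01,0,0,0]]]'
```

```text
[1.34648637 0.36249109 1.0723991 ] 1.4542900398373604
clock: 8.73
eef_pos: [510.1, -181.8, 129.6]
tcp_rot: [3.141, 0.0, 2.762]
contact_force: [0.9, 4.7, 2.7]
opening: 0.643
grasp_force: 65.6
[ 0.75096493 -0.14565818  0.0100482 ] -1.655012033879757
clock: 9.07
eef_pos: [510.0, -181.9, 127.5]
tcp_rot: [3.141, 0.0, 2.753]
contact_force: [1.4, 5.5, 4.5]
opening: 0.643
grasp_force: 65.6
```

```bash
python3 -m inch '[[[0,0,0.005,0,0,0],[0,0,0.01,0,0,0],[0,0,0.015,0,0,0],[0,0,0.015,0,0,0],[0,0,0.015,0,0,0]]]' - 100;  python3 -m inch '[[[0,0,0.005,0,0,0],[0,0,0.01,0,0,0],[0,0,0.01,0,0,0],[0,0,0.01,0,0,0]]]';python3 -c "from rig import r;s=r.sense();print(s['wrist_torque'],s['joint_efforts'][5])"
```

```text
clock: 9.48
eef_pos: [510.0, -181.9, 124.7]
tcp_rot: [3.141, 0.0, 2.753]
contact_force: [1.2, 6.2, 5.3]
opening: 0.635
grasp_force: 103.7
clock: 9.82
eef_pos: [510.1, -181.9, 123.5]
tcp_rot: [3.141, 0.001, 2.753]
contact_force: [-2.7, 6.6, 14.6]
opening: 0.631
grasp_force: 104.7
[ 1.12016338  0.3943672  -0.00359673] -0.03023176803253591
```

```bash
python3 -m inch '[[[0,0.002,0.003,0,0,0],[0,0.002,0.003,0,0,0],[0,0.002,0.003,0,0,0],[0,0.002,0.003,0,0,0]]]'
python3 - <<'E'
from h import *
a=r.grab_frame("side")[:,:,::-1];b=r.grab_frame("top")[:,:,::-1]
f=lambda i,x,y,w,h:cv2.resize(i[y:y+h,x:x+w],(400,400),interpolation=cv2.INTER_CUBIC)
cv2.imwrite("pics/c4.png",np.hstack([f(a,290,235,80,80),f(b,390,185,100,100)]))
print("if home: collar top z154",proj("side",[[509.7,-182.6,z] for z in(110,132,154,167)]).round(1).tolist())
E
```

```text
clock: 10.15
eef_pos: [510.2, -181.9, 123.5]
tcp_rot: [3.141, 0.001, 2.753]
contact_force: [-5.4, 5.6, 21.2]
opening: 0.631
grasp_force: 105.4
if home: collar top z154 [[328.4, 299.2], [328.8, 291.8], [329.2, 284.0], [329.4, 279.3]]
```

View pics/c4.png

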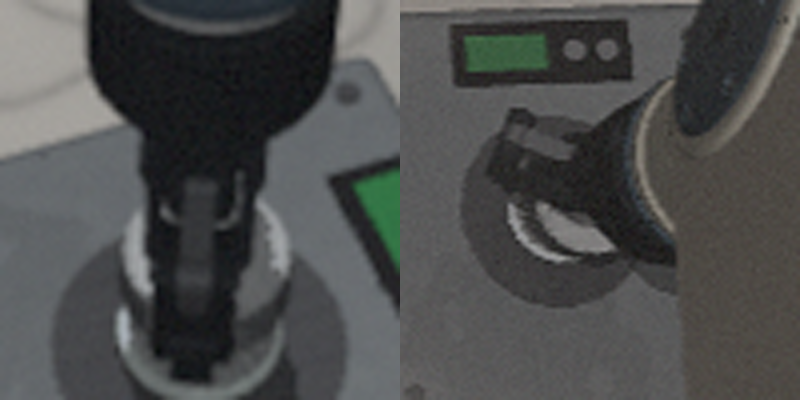

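The cartridge sits low on the seat, gripped and level. The compression was soft for 7.5 mm and then stopped hard at 21 N, so it is keyed and home. I'm handing it in.

```bash
python3 -c "from rig import r;print(r.sign_off())"
```

```text
the job is handed in; nothing more can be done
None
```

I moved the cartridge from its spindle onto the mill shaft, and by the force readings it is keyed over the pin and pressed home at the seat's stop. It is still gripped and held there; the job was handed in at about 10 s with no verdict shown.

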